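# Scrap the worn jaw insert through the sprung flap

## Task

Put the worn jaw insert, the one with a red painted end, into the blue scrap box: push the box's sprung yellow flap well down, hold it open for a moment and let the insert drop through the slot. Then take the gripper out so that the flap springs shut, and leave the unpainted insert where it lies.

Things in the scene. Friction and masses are not known exactly. Their poses are not given: they have to be found in the camera images.
- worn_insert: the worn, to be scrapped jaw insert: grey serrated steel block lying flat, 25 (x) x 50 (y) x 12 mm (z), 0.11 kg, the 20 mm at its +y end painted red all round. Origin at the centre of its underside; grasp it across the 25 mm (its x).
- good_insert: the same jaw insert without paint, sound; it must stay where it lies. Origin and axes as for the worn one.
- scrap_box: closed blue steel box, fixed, 160 (x) x 190 (y) x 140 mm (z), walls 4 mm, inner floor 8 mm up. Origin at the centre of its underside. In its top, centred at (0, 0, 140 mm), is a slot 90 mm (x) by 140 mm (y) that takes a gripper's fingers, filled by the yellow flap (upper face 2.5 mm below the box top). Flap hinge: along y at x = +45 mm, 136 mm up; free edge with black stripe at x = -41 mm.
- flap (a joint): angle of the yellow flap: 0 shut (level), grows as its free edge swings down into the box, stop at 1.2 rad. Sprung shut: 0.16 N m at 0, 0.28 at 1 rad (3 to 8 N at the fingers); the insert's weight does not open it. Pushed 35 mm down at x = +20 mm of the box it stands near 0.95 rad; fingers left there hold it open, and the insert, let go, slides off it into the box.
Not all that is in view belongs to the job. Leave any green or pink look-alike of the worn_insert alone.

How it is judged:
By the outcome, as a careful person would: the job done as asked, in the order asked, and still so for the second after the job is handed in, with the robot touching nothing.
It also fails if it takes over 45 s, if anything falls off the work surface, if the arm or the gripper's body presses on something with over 40 N, if the wrist force passes 120 N, or if a joint passes its speed limit or range.

## Robot

A 6-joint arm with a two-finger parallel gripper is mounted at the origin on a cart in front of the work surface, level with it; the furniture and walls round the work are solid. World frame = base frame: x ahead of the robot, y to its left, z up, the work surface at z = 0. Lengths are in m, angles in rad, forces in N, time in s.
With the tool pointing down it reaches from about 0.375 to 0.975 m from the base axis. Payload 3.8 kg.
Tool frame: the origin (TCP) lies on the centre line of the jaws, within the pads' length; the fingertips stand 14 mm ahead of it and the grasp point (between the pads) lies 5 mm behind it; x points along the fingers, y is the direction in which the jaws open and shut, and the axes are right-handed (so a half turn about x gives the same grasp; the last joint's range is limited). The gripper opens to 85 mm and grips with 20 to 120 N. Pads are 22 mm wide; open, the fingers measure 114 mm over their backs; the gripper's body (76 mm by 85 mm) begins 54 mm behind the grasp point. The pads swing forward as they close: fully open they stand 13 mm farther back than shut.
Start: joints at [-1.184, 0.264, 1.604, -0, 1.274, -0.037], TCP at [0.278, -0.615, 0.245] pointing down, gripper open.
Joint ranges: [-2.63, 2.63], [-0.94, 2.18], [0.31, 2.57], [-1.31, 4.45], [0, 2.66], [-2.55, 2.55]. Speed limits (rad/s): [2.57, 2.57, 3.14, 3.14, 3.14, 3.14].

## Interface

Orientations are given as a rotation vector (axis times angle).
In Python, from workcell import bot gives the robot as it stands.
- The arm moves only by the shell command python3 -m creep 'ROWS' [FORCE]. ROWS is JSON, a list of rows, each an object with "grip": the finger opening in cm, from 0 to 8.54; "dp": the shift along the tool's x, y, z in cm, a list of three; "rotation": the turn, a rotation vector about the tool's x, y, z in rad, a list of three. A call has 1 to 5 rows; each row is the pose to reach, as a shift and turn from the pose commanded when the call began, along the tool's axes at that moment; what a row does not reach only later rows make up. A row lasts 1/12 s, in which the tool goes at most 41.7 mm and 7.16 degrees, less where a joint would pass 70% of its speed; a pose out of reach is approached as far as the arm can. A call with a gripper value outside its range is refused whole. The fingers move at their own pace and stop on an object; FORCE is the grip in N (left out, the last holds). Time passes only in rows, so rows that repeat a pose let the fingers close. It gives the time, the measured TCP pose, the force and the opening at its end, in the units of the state.
- bot.read_state(): the state, without advancing time (a new reading comes with each control period).
- bot.read_camera(name): name is "side" or "top" or "wrist"; returns (picture, depth): 384x512x3 uint8, red, green, blue; 384x512 float32, m along the optical axis (not along the pixel's ray), 0 where there is no reading.
- bot.get_calibration(name): a dict with "fx", "fy", "cx", "cy" (pixels), "rvec" (rotation vector, rad) and "tvec" (3), from world to camera coordinates, as OpenCV has them. Camera axes: x right, y down, z forward; pixel columns grow to the right and rows downward; lengths in m; the calibration is good to about 2 mm. A picture is of the moment at which its call begins: read the wrist's pose just before it. get_calibration takes no time and is no camera call; for the wrist camera it gives the pose at the moment of the call.
- bot.finish_job(): hands the job in, once; it reports no verdict.
The state is a dict: "time": time; "q": joint angles; "joint_vel": joint speeds; "joint_torque": joint torques, N m; "tool_pos": TCP position; "tcp_rot": TCP orientation; "wrist_force": force on the tool from outside, world axes, zero at the start; "torque": the same for the moment, N m; "width": opening from 0.0 (shut) to 1.0 (fully open).
Only numpy, scipy, OpenCV 4.12 (cv2) and the standard library are available. Lean on these libraries where they do the work, as an engineer would, in place of code of your own. Each camera call takes 0.05 s, during which the arm holds its last target.

## Working session

There is one attempt and no reset: what is moved stays moved. The work goes in short steps, Python scripts to look and compute and a shell command to move; the robot and the scene stay as the last step left them, time stands still between calls to the robot, and variables do not carry over. Pictures are saved under pics/ and viewed, and the job is handed in when it is done.

```bash
ls; mkdir -p pics; cat > h.py <<'E'
import numpy as np, cv2, sys
from scipy.spatial.transform import Rotation as R
from workcell import bot
def grab(n,tag):
    c=bot.get_calibration(n); p,d=bot.read_camera(n)
    cv2.imwrite(f'pics/{tag}.png',cv2.cvtColor(p,cv2.COLOR_RGB2BGR)); np.savez(f'pics/{tag}.npz',d=d,p=p,**c)
def world(tag,u,v,r=1):
    f=np.load(f'pics/{tag}.npz'); d=f['d'][v-r:v+r+1,u-r:u+r+1]; d=d[d>0]
    if len(d)==0: return None
    z=np.median(d); pc=np.array([(u-f['cx'])/f['fx']*z,(v-f['cy'])/f['fy']*z,z])
    return R.from_rotvec(f['rvec'].ravel()).inv().apply(pc-f['tvec'].ravel())
def crop(tag,u0,v0,u1,v1,k,out):
    i=cv2.imread(f'pics/{tag}.png')[v0:v1,u0:u1]; cv2.imwrite(f'pics/{out}.png',cv2.resize(i,None,fx=k,fy=k,interpolation=cv2.INTER_CUBIC))
def axes():
    s=bot.read_state(); return s, R.from_rotvec(s['tcp_rot']).as_matrix()
E
python3 - <<'E'
from h import *
grab('top','top0');grab('side','side0')
s,M=axes();print(s);print(M.round(3))
E
```

```text
pics
{'time': 0.1, 'q': array([-1.18388219e+00,  2.64691062e-01,  1.60523071e+00, -8.34556731e-06,
        1.27370892e+00, -3.69328161e-02]), 'joint_vel': array([ 1.11929094e-03, -1.41054077e-03, -3.33544800e-03,  1.99408229e-05,
        2.76527066e-04,  1.29605084e-03]), 'joint_torque': array([ 2.04194130e-04, -5.16705287e+01, -3.68590415e+01, -9.63242815e-05,
        6.20856692e-03,  1.92137276e-05]), 'tool_pos': array([ 0.27734495, -0.61469845,  0.24408121]), 'tcp_rot': array([ 1.98786592,  0.42981881, -1.98860351]), 'wrist_force': array([ 0.10787589, -0.62920098,  0.00486078]), 'torque': array([ 0.05209965, -0.02307607, -0.03317282]), 'width': 1.001559158136112}
[[-0.001  0.411 -0.912]
 [ 0.002 -0.912 -0.411]
 [-1.    -0.002 -0.   ]]
```

View pics/top0.png

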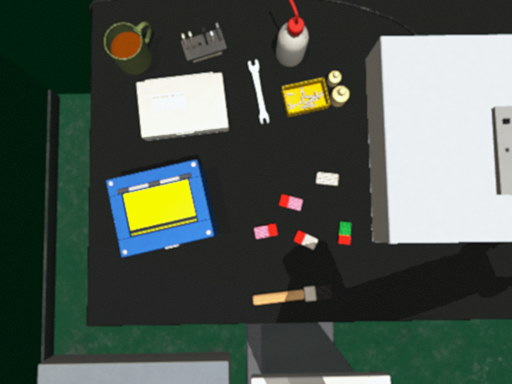

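View pics/side0.png

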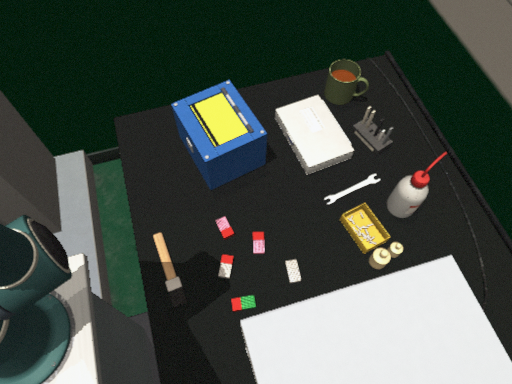

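The top view shows the worn insert (red end, grey body) near (306,240). There are two pink look-alikes at (291,202) and (265,231) and a green one at (345,233). The good insert is at (327,179), and the box is near (160,208) with its black-striped edge toward the bottom.

```bash
python3 - <<'E'
from h import *
crop('top0',240,160,370,260,6,'c1');crop('top0',95,150,225,265,5,'c2')
f=np.load('pics/top0.npz');print(f['fx'],f['cx'],f['cy'],f['tvec'],R.from_rotvec(f['rvec'].ravel()).as_matrix().round(3))
for u,v in [(306,240),(298,237),(314,243),(327,179),(160,205),(115,215),(250,200),(291,202)]: print(u,v,world('top0',u,v).round(4))
E
```

```text
411.70043697793216 250.95404423167278 196.99063015220057 [0.16288397 0.56068142 0.9293892 ] [[-0.017 -1.     0.003]
 [-0.996  0.017 -0.084]
 [ 0.084 -0.004 -0.996]]
306 240 [0.4619 0.0271 0.0111]
298 237 [0.4692 0.0457 0.0124]
314 243 [0.4547 0.0089 0.0121]
327 179 [ 0.6037 -0.0261  0.0123]
160 205 [0.5406 0.3389 0.137 ]
115 215 [0.5218 0.4295 0.1386]
250 200 [ 0.5583  0.1556 -0.0008]
291 202 [0.5511 0.0596 0.0102]
```

View pics/c1.png

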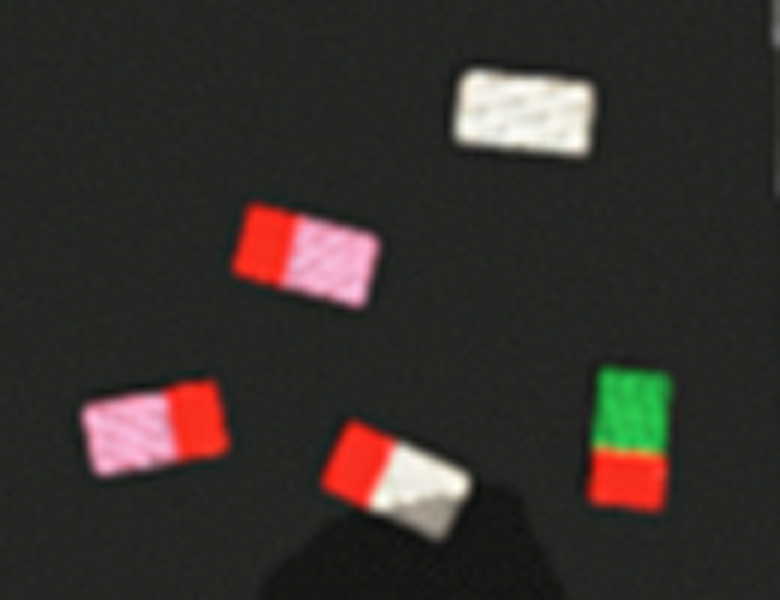

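View pics/c2.png

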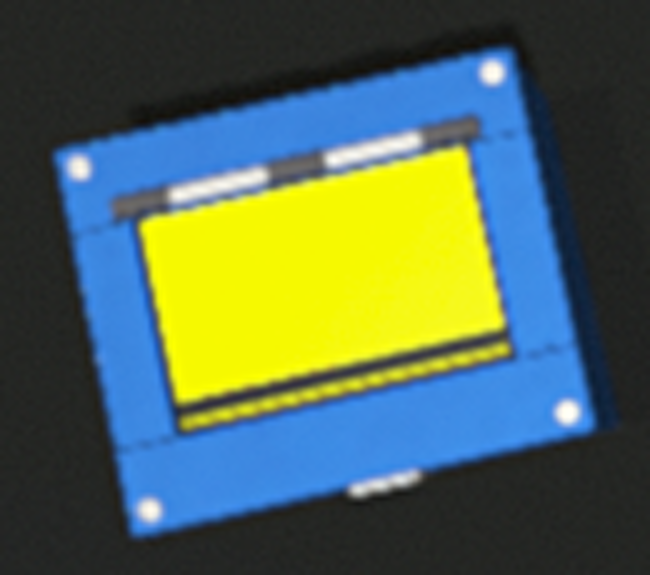

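```bash
cat >> h.py <<'E'
def onplane(tag,uv,z):
    f=np.load(f'pics/{tag}.npz'); Rw=R.from_rotvec(f['rvec'].ravel()).inv(); c=-Rw.apply(f['tvec'].ravel())
    uv=np.asarray(uv,float); r=Rw.apply(np.c_[(uv[:,0]-f['cx'])/f['fx'],(uv[:,1]-f['cy'])/f['fy'],np.ones(len(uv))])
    return c+r*((z-c[2])/r[:,2])[:,None]
E
python3 - <<'E'
from h import *
def q(c,k,o): return (np.array(c)+.5)/k-.5+np.array(o)
def rep(n,P):
    print(n,P[:,:2].round(4).tolist(),'c',P.mean(0).round(4),'edges',[np.linalg.norm(P[i]-P[i-1]).round(4) for i in range(4)],
     'ang',[np.degrees(np.arctan2(*(P[i]-P[i-1])[1::-1])).round(1) for i in range(4)])
rep('worn',onplane('top0',q([(352,421),(471,478),(441,541),(321,488)],6,(240,160)),.012))
rep('box',onplane('top0',q([(55,148),(515,47),(597,428),(133,537)],5,(95,150)),.14))
rep('flap',onplane('top0',q([(138,218),(466,146),(512,352),(180,432)],5,(95,150)),.1375))
E
```

```text
worn [[0.486, 0.0446], [0.4632, -0.0009], [0.4392, 0.0114], [0.4604, 0.0573]] c [0.4622 0.0281 0.012 ] edges [np.float64(0.0286), np.float64(0.0509), np.float64(0.027), np.float64(0.0505)] ang [np.float64(-26.3), np.float64(-116.6), np.float64(152.8), np.float64(65.2)]
box [[0.5949, 0.4489], [0.6333, 0.2616], [0.4777, 0.2295], [0.4374, 0.4158]] c [0.5358 0.3389 0.14  ] edges [np.float64(0.161), np.float64(0.1913), np.float64(0.159), np.float64(0.1905)] ang [np.float64(11.9), np.float64(-78.4), np.float64(-168.4), np.float64(102.2)]
flap [[0.5659, 0.4157], [0.5932, 0.2821], [0.5089, 0.2639], [0.4789, 0.398]] c [0.5367 0.3399 0.1375] edges [np.float64(0.0888), np.float64(0.1363), np.float64(0.0863), np.float64(0.1374)] ang [np.float64(11.5), np.float64(-78.5), np.float64(-167.8), np.float64(102.6)]
```

```bash
python3 - <<'E'
from h import *
for u,v in [(390,230),(450,230),(378,200),(450,100),(505,130),(150,370),(320,380)]: print(u,v,world('top0',u,v))
s,M=axes()
t=np.array([.465,.034,.12]); print((M.T@(t-s['tool_pos'])*100).round(2))
E
```

```text
390 230 [ 0.4820433  -0.12321463  0.14681249]
450 230 [ 0.47999372 -0.24315276  0.14736313]
378 200 [ 0.54668581 -0.11967421  0.08972911]
450 100 [ 0.74619199 -0.25873554  0.14683519]
505 130 [ 0.6772813  -0.35610164  0.16504559]
150 370 [-0.04970653  0.55718112 -0.69128199]
320 380 [ 0.14274624  0.0025485  -0.00019651]
[ 12.52 -51.39 -43.78]
```

```bash
python3 -m creep '[{"grip":6.5,"dp":[0,-2,-1.7],"rotation":[0,0,0]},{"grip":6.5,"dp":[0,-5,-4.3],"rotation":[0,0,0]},{"grip":6.5,"dp":[0,-8,-6.8],"rotation":[0,0,0]},{"grip":6.5,"dp":[0,-11,-9.4],"rotation":[0,0,0]},{"grip":6.5,"dp":[0,-14,-11.9],"rotation":[0,0,0]}]'
```

```text
time: 0.52
tool_pos: [0.3284, -0.4368, 0.2445]
tcp_rot: [1.988, 0.428, -1.989]
wrist_force: [1.1, 1.1, 0.7]
width: 0.762
```

```bash
python3 -m creep '[{"grip":6.5,"dp":[0,-3,-2.6],"rotation":[0,0,0]},{"grip":6.5,"dp":[0,-6,-5.1],"rotation":[0,0,0]},{"grip":6.5,"dp":[0,-9,-7.7],"rotation":[0,0,0]},{"grip":6.5,"dp":[0,-12,-10.2],"rotation":[0,0,0]},{"grip":6.5,"dp":[0,-15,-12.8],"rotation":[0,0,0]}]'
```

```text
time: 0.93
tool_pos: [0.3832, -0.2474, 0.2449]
tcp_rot: [1.988, 0.427, -1.988]
wrist_force: [1.3, 0.2, -0.0]
width: 0.759
```

```bash
python3 -m creep '[{"grip":6.5,"dp":[0,-3,-2.6],"rotation":[0,0,0]},{"grip":6.5,"dp":[0,-6,-5.1],"rotation":[0,0,0]},{"grip":6.5,"dp":[0,-9,-7.7],"rotation":[0,0,0]},{"grip":6.5,"dp":[0,-12,-10.2],"rotation":[0,0,0]},{"grip":6.5,"dp":[0,-15,-12.8],"rotation":[0,0,0]}]'; python3 - <<'E'
from h import *
s,M=axes()
t=np.array([.465,.034,.12]); print(s['tool_pos'],M.round(3),(M.T@(t-s['tool_pos'])*100).round(2))
E
```

```text
time: 1.35
tool_pos: [0.4381, -0.0581, 0.2451]
tcp_rot: [1.987, 0.427, -1.988]
wrist_force: [0.9, 0.3, 0.5]
width: 0.761
[ 0.43812724 -0.05807857  0.24508161] [[-0.     0.411 -0.912]
 [-0.    -0.912 -0.411]
 [-1.     0.     0.   ]] [12.51 -7.29 -6.24]
```

Turn while moving on: –0.688 rad about tool x.

```bash
python3 -m creep '[{"grip":6.5,"dp":[0,-2.5,-2.2],"rotation":[-0.12,0,0]},{"grip":6.5,"dp":[1,-5,-4.3],"rotation":[-0.24,0,0]},{"grip":6.5,"dp":[3,-7,-6],"rotation":[-0.36,0,0]},{"grip":6.5,"dp":[6,-7,-6],"rotation":[-0.48,0,0]},{"grip":6.5,"dp":[8,-7,-6],"rotation":[-0.6,0,0]}]'
```

```text
time: 1.77
tool_pos: [0.4636, 0.0303, 0.1632]
tcp_rot: [1.592, 0.906, -1.595]
wrist_force: [0.2, 0.6, -0.5]
width: 0.762
```

```bash
python3 -m creep '[{"grip":6.5,"dp":[0,0,0],"rotation":[-0.088,0,0]},{"grip":6.5,"dp":[0,0,0],"rotation":[-0.088,0,0]}]'; python3 - <<'E'
from h import *
grab('wrist','w1'); grab('top','t1')
crop('w1',0,0,512,384,1.5,'w1b')
s,M=axes()
t=np.array([.465,.034,.012]); print(s['tool_pos'],M.round(3),(M.T@(t-s['tool_pos'])*100).round(2))
E
```

```text
time: 1.93
tool_pos: [0.4624, 0.0289, 0.1628]
tcp_rot: [1.533, 0.961, -1.541]
wrist_force: [-0.3, -0.7, 0.4]
width: 0.761
[0.46438712 0.0285005  0.16523471] [[-0.     0.895 -0.445]
 [-0.    -0.445 -0.895]
 [-1.    -0.     0.   ]] [15.32 -0.19 -0.52]
```

View pics/w1b.png

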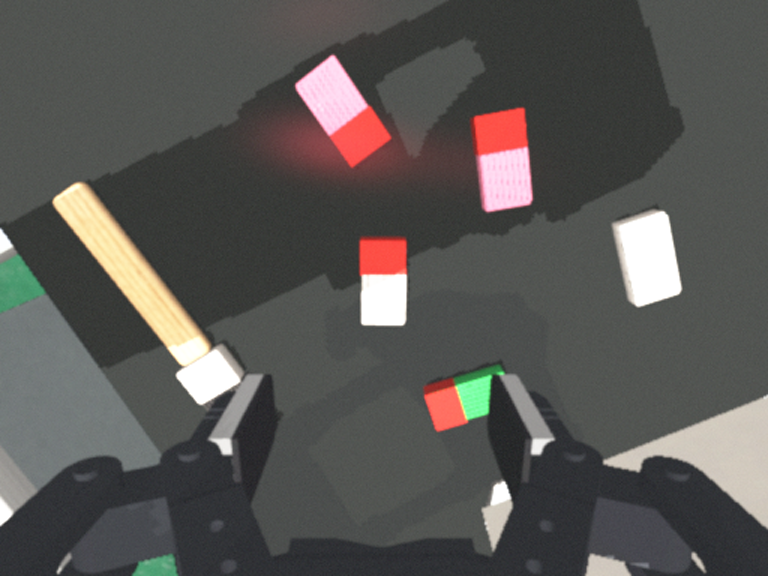

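The wrist view shows the worn insert at about (383,281), square to the jaws, with its red end up in the picture. I'll check its position from this view too.

```bash
python3 - <<'E'
from h import *
P=onplane('w1',np.array([(360,238),(406,238),(406,324),(361,324)])/1.5,.012); print(P.round(4),P.mean(0))
s,M=axes(); c=P.mean(0); g=c+.006*M@[0,0,-1]; g[2]=.016
print(s['tool_pos'],g,(M.T@(g-s['tool_pos'])*100).round(2))
E
```

```text
[[ 0.4629  0.057   0.012 ]
 [ 0.4862  0.0456  0.012 ]
 [ 0.4642 -0.0009  0.012 ]
 [ 0.4402  0.0108  0.012 ]] [0.46338619 0.0280937  0.012     ]
[0.46438712 0.0285005  0.16523471] [0.46605835 0.03346581 0.016     ] [14.92 -0.07 -0.52]
```

```bash
python3 -m creep '[{"grip":5.5,"dp":[3,-0.05,-0.5],"rotation":[0,0,0]},{"grip":5.5,"dp":[6.5,-0.05,-0.5],"rotation":[0,0,0]},{"grip":5.5,"dp":[9.5,-0.05,-0.5],"rotation":[0,0,0]},{"grip":5.5,"dp":[12,-0.05,-0.5],"rotation":[0,0,0]},{"grip":5.5,"dp":[13.5,-0.05,-0.5],"rotation":[0,0,0]}]' 80
```

```text
time: 2.45
tool_pos: [0.4653, 0.0329, 0.0286]
tcp_rot: [1.54, 0.955, -1.542]
wrist_force: [0.2, 0.1, 0.2]
width: 0.644
```

```bash
python3 -m creep '[{"grip":5.5,"dp":[0.7,0,0],"rotation":[0,0,0]},{"grip":5.5,"dp":[1.3,0,0],"rotation":[0,0,0]},{"grip":5.5,"dp":[1.3,0,0],"rotation":[0,0,0]}]'; python3 - <<'E'
from h import *
grab('wrist','w2'); crop('w2',0,0,512,384,1.5,'w2b'); s,M=axes(); print(s['tool_pos'],s['width'])
E
```

```text
time: 2.7
tool_pos: [0.4666, 0.033, 0.0173]
tcp_rot: [1.54, 0.955, -1.539]
wrist_force: [-0.5, 0.2, -0.4]
width: 0.64
[0.46708439 0.03307408 0.01806342] 0.640774333504576
```

View pics/w2b.png

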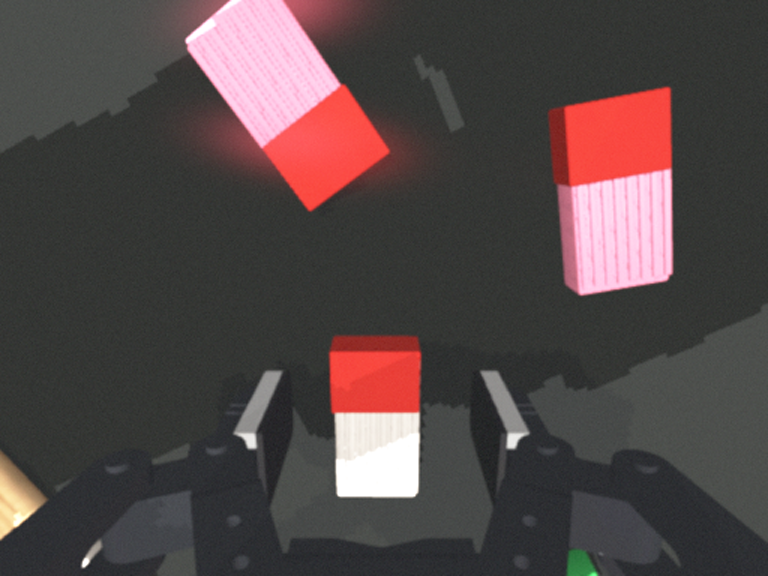

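The insert at (375,420) lies between the pads with room on both sides. Closing.

```bash
python3 -m creep '[{"grip":2.0,"dp":[0,0,0],"rotation":[0,0,0]},{"grip":2.0,"dp":[0,0,0],"rotation":[0,0,0]},{"grip":2.0,"dp":[0,0,0],"rotation":[0,0,0]},{"grip":2.0,"dp":[0,0,0],"rotation":[0,0,0]},{"grip":2.0,"dp":[0,0,0],"rotation":[0,0,0]}]' 80; python3 -m creep '[{"grip":2.0,"dp":[0,0,0],"rotation":[0,0,0]},{"grip":2.0,"dp":[0,0,0],"rotation":[0,0,0]}]'
```

```text
time: 3.17
tool_pos: [0.4674, 0.0332, 0.019]
tcp_rot: [1.54, 0.954, -1.537]
wrist_force: [-1.5, -0.4, 5.6]
width: 0.262
time: 3.33
tool_pos: [0.4674, 0.0332, 0.019]
tcp_rot: [1.541, 0.954, -1.537]
wrist_force: [-1.1, -0.5, 6.7]
width: 0.26
```

```bash
python3 -m creep '[{"grip":2.0,"dp":[-1.5,0,0],"rotation":[0,0,0]},{"grip":2.0,"dp":[-5,0,0],"rotation":[0,0,0]},{"grip":2.0,"dp":[-9,0,0],"rotation":[0,0,0]},{"grip":2.0,"dp":[-13,0,0],"rotation":[0,0,0]},{"grip":2.0,"dp":[-17,0,0],"rotation":[0,0,0]}]'; python3 -m creep '[{"grip":2.0,"dp":[-3.5,0,0],"rotation":[0,0,0]},{"grip":2.0,"dp":[-5,0,0],"rotation":[0,0,0]},{"grip":2.0,"dp":[-5,0,0],"rotation":[0,0,0]}]'; python3 - <<'E'
from h import *
grab('wrist','w3'); crop('w3',0,0,512,384,1.5,'w3b'); s,M=axes(); print(s['tool_pos'],s['width'],s['wrist_force'])
for x in (0,.005,.01):
  a=np.radians(11.9); c=np.array([.5365,.3392]); b=np.array([np.cos(a),np.sin(a)])
  t=np.r_[c+b*x,s['tool_pos'][2]]; print(x,t,(M.T@(t-s['tool_pos'])*100).round(2))
print(np.degrees(np.arctan2(M[1,1],M[0,1])))
E
```

```text
time: 3.75
tool_pos: [0.4656, 0.0332, 0.1894]
tcp_rot: [1.539, 0.956, -1.538]
wrist_force: [0.9, 1.2, -0.4]
width: 0.26
time: 4.0
tool_pos: [0.4695, 0.0333, 0.2436]
tcp_rot: [1.546, 0.95, -1.528]
wrist_force: [0.4, -1.5, -0.1]
width: 0.259
[0.46782388 0.03324217 0.24037479] 0.2629641230273439 [-0.18872396  1.57017536 -1.05062076]
0 [0.5365     0.3392     0.24037479] [  0.05  -7.4  -30.47]
0.005 [0.54139254 0.34023102 0.24037479] [  0.05  -7.01 -30.78]
0.01 [0.54628509 0.34126204 0.24037479] [  0.06  -6.61 -31.09]
-26.30188340909478
```

View pics/w3b.png

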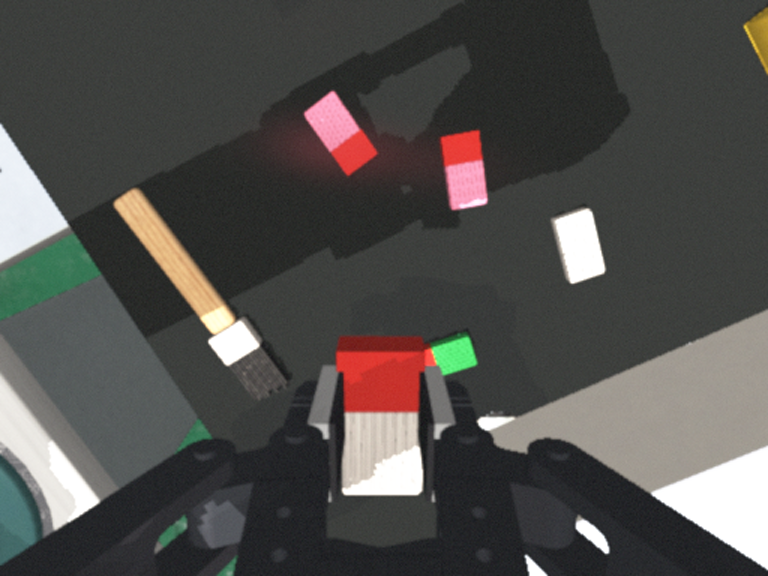

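The insert is held level, with its red end up in the picture and the pads near the paint border. Moving to the box.

```bash
python3 -m creep '[{"grip":2.0,"dp":[0,-0.5,-2],"rotation":[0.1,0,0]},{"grip":2.0,"dp":[0,-1.3,-5.5],"rotation":[0.2,0,0]},{"grip":2.0,"dp":[0,-2.1,-9],"rotation":[0.3,0,0]},{"grip":2.0,"dp":[0,-2.9,-12.5],"rotation":[0.4,0,0]},{"grip":2.0,"dp":[0,-3.7,-16],"rotation":[0.5,0,0]}]'; python3 - <<'E'
from h import *
s,M=axes();a=np.radians(11.9); c=np.array([.5365,.3392]); b=np.array([np.cos(a),np.sin(a)])
t=np.r_[c+b*.003,.22]; print(t,(M.T@(t-s['tool_pos'])*100).round(2),np.degrees(np.arctan2(M[1,1],M[0,1])),s['tool_pos'])
E
```

```text
time: 4.47
tool_pos: [0.5025, 0.194, 0.2345]
tcp_rot: [1.871, 0.586, -1.879]
wrist_force: [0.6, -0.4, -1.6]
width: 0.261
[0.53943553 0.33981861 0.22      ] [  1.42  -9.87 -11.35] -55.26314057071538 [0.50245962 0.1940004  0.23450809]
```

```bash
python3 -m creep '[{"grip":2.0,"dp":[0,-2.2,-2.5],"rotation":[0.1,0,0]},{"grip":2.0,"dp":[0,-4.4,-5],"rotation":[0.2,0,0]},{"grip":2.0,"dp":[0,-6.6,-7.5],"rotation":[0.3,0,0]},{"grip":2.0,"dp":[0,-8.8,-10],"rotation":[0.4,0,0]},{"grip":2.0,"dp":[0,-9.8,-11.3],"rotation":[0.4,0,0]}]';python3 -m creep '[{"grip":2.0,"dp":[0,0,0],"rotation":[0,0,0]},{"grip":2.0,"dp":[0,0,0],"rotation":[0,0,0]}]'; python3 - <<'E'
from h import *
grab('wrist','w4'); crop('w4',0,0,512,384,1.5,'w4b');grab('side','s4');crop('s4',120,40,320,220,4,'s4b')
s,M=axes();a=np.radians(11.9); c=np.array([.5365,.3392]); b=np.array([np.cos(a),np.sin(a)])
t=np.r_[c+b*.003,.175]; print(t,(M.T@(t-s['tool_pos'])*100).round(2),np.degrees(np.arctan2(M[1,1],M[0,1])),s['tool_pos'],M[:,0])
E
```

```text
time: 4.88
tool_pos: [0.5389, 0.3411, 0.2339]
tcp_rot: [2.107, 0.222, -2.115]
wrist_force: [-0.5, -1.0, -1.3]
width: 0.263
time: 5.05
tool_pos: [0.5387, 0.3381, 0.2341]
tcp_rot: [2.103, 0.224, -2.112]
wrist_force: [-0.7, 0.1, -0.9]
width: 0.26
[0.53943553 0.33981861 0.175     ] [ 6.02 -0.29 -0.13] -77.86310525164478 [0.53894415 0.33686428 0.23521045] [-0.00311668 -0.00229426 -0.99999251]
```

View pics/w4b.png

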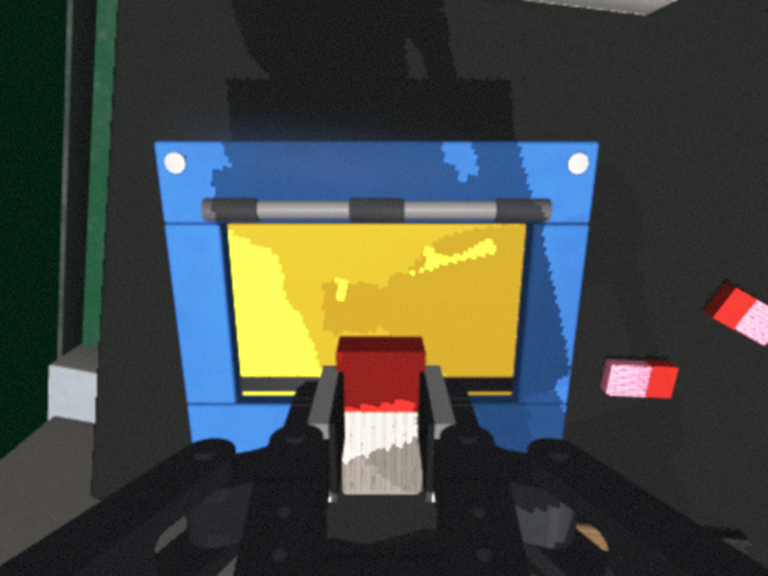

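View pics/s4b.png

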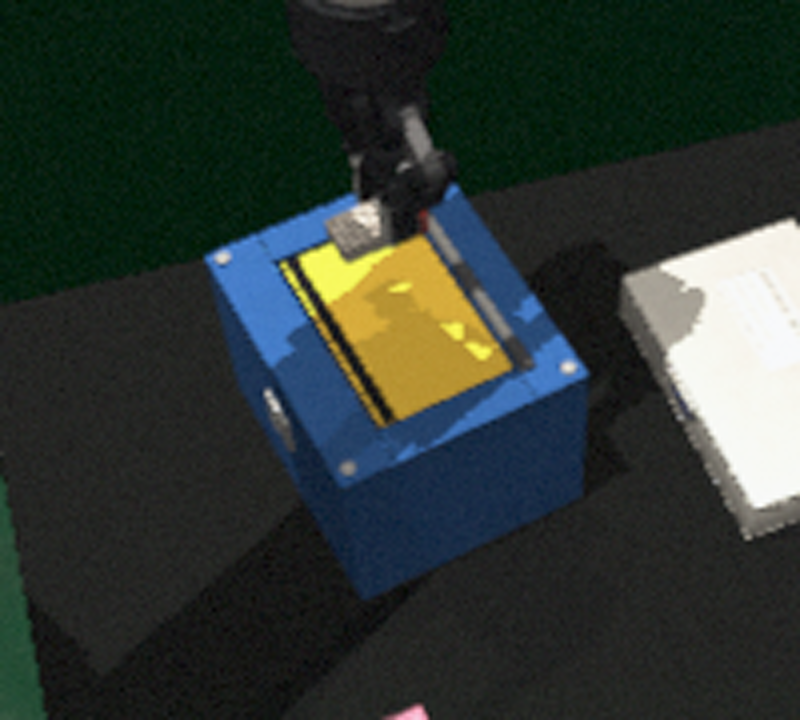

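The wrist view shows the box square to the tool, with its far top corners at (155,142) and (598,142) and the hinge rod at v≈210. I'll cross-check the box position from this view.

```bash
python3 - <<'E'
from h import *
P=onplane('w4',np.array([(155,142),(598,142)])/1.5,.14); F=onplane('w4',np.array([(227,223),(527,223),(514,395),(240,395)])/1.5,.1375)
m=P.mean(0)[:2]; d=(P[1]-P[0])[:2]; L=np.linalg.norm(d); d/=L; n=np.array([d[1],-d[0]]);n=n if n[0]>0 else -n
print(P,L,np.degrees(np.arctan2(n[1],n[0])),'centre',m-n*.08,'flapc',F.mean(0),[np.linalg.norm(F[i]-F[i-1]) for i in range(4)])
s,M=axes(); print('tcp in box',(s['tool_pos'][:2]-(m-n*.08))@np.c_[n,-d])
E
```

```text
[[0.59314623 0.44810771 0.14      ]
 [0.63290004 0.2643808  0.14      ]] 0.1879785643891144 12.209128635679612 centre [0.53483256 0.33932581] flapc [0.53704505 0.33983349 0.1375    ] [np.float64(0.08592890363683817), np.float64(0.13485843582544219), np.float64(0.08606430306611276), np.float64(0.1370180943221076)]
tcp in box [ 0.00349803 -0.00327538]
```

```bash
python3 -m creep '[{"grip":2.0,"dp":[2,-0.2,-0.1],"rotation":[0,0,0]},{"grip":2.0,"dp":[4,-0.2,-0.1],"rotation":[0,0,0]},{"grip":2.0,"dp":[6,-0.2,-0.1],"rotation":[0,0,0]},{"grip":2.0,"dp":[7.2,-0.2,-0.1],"rotation":[0,0,0]},{"grip":2.0,"dp":[7.2,-0.2,-0.1],"rotation":[0,0,0]}]' 100
```

```text
time: 5.57
tool_pos: [0.5382, 0.3377, 0.1612]
tcp_rot: [2.102, 0.219, -2.116]
wrist_force: [-1.1, -0.3, -0.4]
width: 0.256
```

```bash
python3 -m creep '[{"grip":2.0,"dp":[0.6,0,0],"rotation":[0,0,0]},{"grip":2.0,"dp":[1.2,0,0],"rotation":[0,0,0]},{"grip":2.0,"dp":[1.8,0,0],"rotation":[0,0,0]},{"grip":2.0,"dp":[2.4,0,0],"rotation":[0,0,0]},{"grip":2.0,"dp":[3,0,0],"rotation":[0,0,0]}]'
```

```text
time: 5.98
tool_pos: [0.5433, 0.3414, 0.1393]
tcp_rot: [2.118, 0.227, -2.104]
wrist_force: [-2.7, -1.4, 9.6]
width: 0.255
```

```bash
python3 -m creep '[{"grip":2.0,"dp":[0.5,0,0],"rotation":[0,0,0]},{"grip":2.0,"dp":[1.0,0,0],"rotation":[0,0,0]},{"grip":2.0,"dp":[1.5,0,0],"rotation":[0,0,0]},{"grip":2.0,"dp":[1.9,0,0],"rotation":[0,0,0]},{"grip":2.0,"dp":[1.9,0,0],"rotation":[0,0,0]}]'; python3 - <<'E'
from h import *
grab('wrist','w5'); crop('w5',0,0,512,384,1.5,'w5b');grab('side','s5');crop('s5',120,40,320,220,4,'s5b')
E
```

```text
time: 6.4
tool_pos: [0.5402, 0.3406, 0.1173]
tcp_rot: [2.109, 0.225, -2.111]
wrist_force: [-5.7, -1.4, 4.4]
width: 0.258
```

View pics/w5b.png

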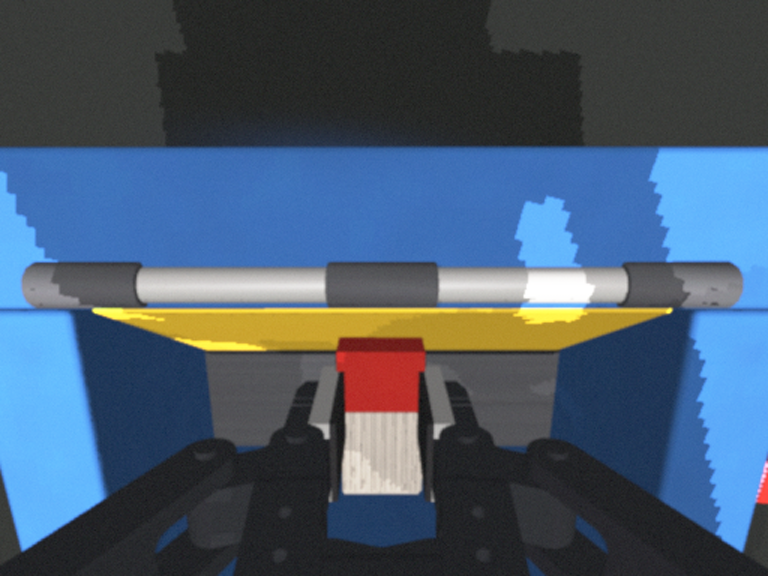

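View pics/s5b.png

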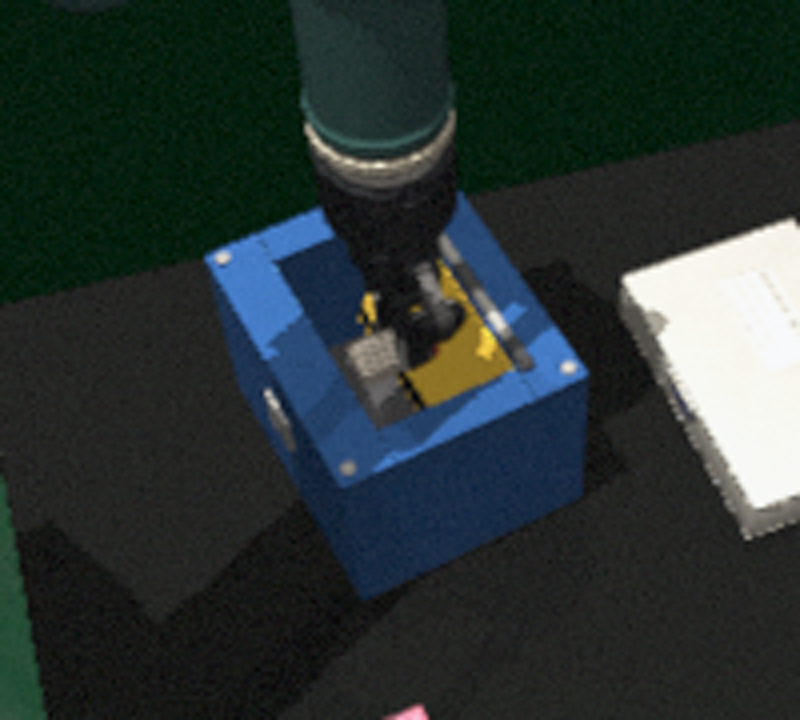

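The flap is well down: in the wrist view only a foreshortened strip is left at v 310–350, and the box floor is visible. The insert is still held and stands clear of the slot edges. Going slightly deeper, then releasing and holding.

```bash
python3 -m creep '[{"grip":2.0,"dp":[0.3,0,0],"rotation":[0,0,0]},{"grip":2.0,"dp":[0.4,0,0],"rotation":[0,0,0]},{"grip":2.0,"dp":[0.4,0,0],"rotation":[0,0,0]},{"grip":2.0,"dp":[0.4,0,0],"rotation":[0,0,0]}]'
```

```text
time: 6.83
tool_pos: [0.5407, 0.3405, 0.1127]
tcp_rot: [2.11, 0.225, -2.11]
wrist_force: [-3.0, -0.5, 4.0]
width: 0.257
```

```bash
python3 -m creep '[{"grip":4.5,"dp":[0.1,0,0],"rotation":[0,0,0]},{"grip":4.5,"dp":[0.3,0,0],"rotation":[0,0,0]},{"grip":4.5,"dp":[0.5,0,0],"rotation":[0,0,0]},{"grip":4.5,"dp":[0.5,0,0],"rotation":[0,0,0]},{"grip":4.5,"dp":[0.5,0,0],"rotation":[0,0,0]}]';  python3 -m creep '[{"grip":4.5,"dp":[0,0,0],"rotation":[0,0,0]},{"grip":4.5,"dp":[0,0,0],"rotation":[0,0,0]},{"grip":4.5,"dp":[0,0,0],"rotation":[0,0,0]},{"grip":4.5,"dp":[0,0,0],"rotation":[0,0,0]},{"grip":4.5,"dp":[0,0,0],"rotation":[0,0,0]}]'; python3 - <<'E'
from h import *
grab('wrist','w6'); crop('w6',0,0,512,384,1.5,'w6b');grab('side','s6');crop('s6',120,40,320,220,4,'s6b')
E
```

```text
time: 7.25
tool_pos: [0.5412, 0.3404, 0.1075]
tcp_rot: [2.111, 0.224, -2.109]
wrist_force: [-3.1, -0.4, 5.0]
width: 0.526
time: 7.67
tool_pos: [0.5411, 0.3404, 0.1076]
tcp_rot: [2.111, 0.224, -2.109]
wrist_force: [-3.2, -1.7, 5.3]
width: 0.528
```

View pics/w6b.png

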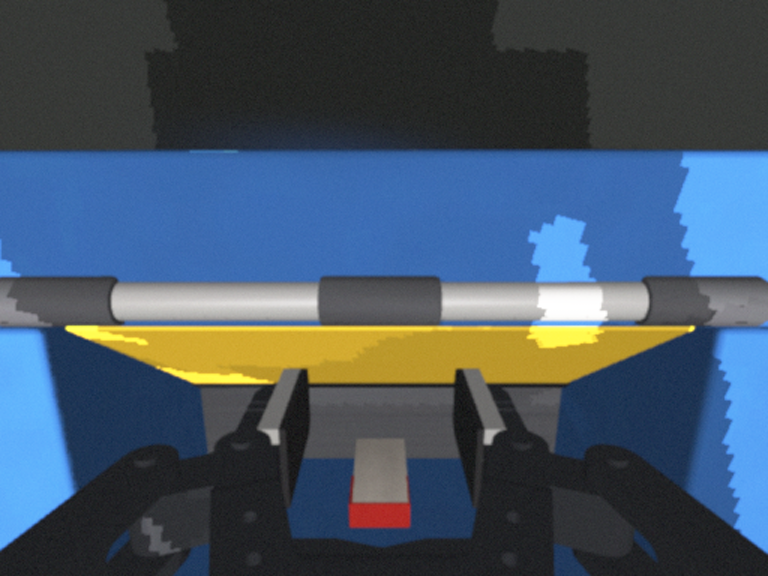

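View pics/s6b.png

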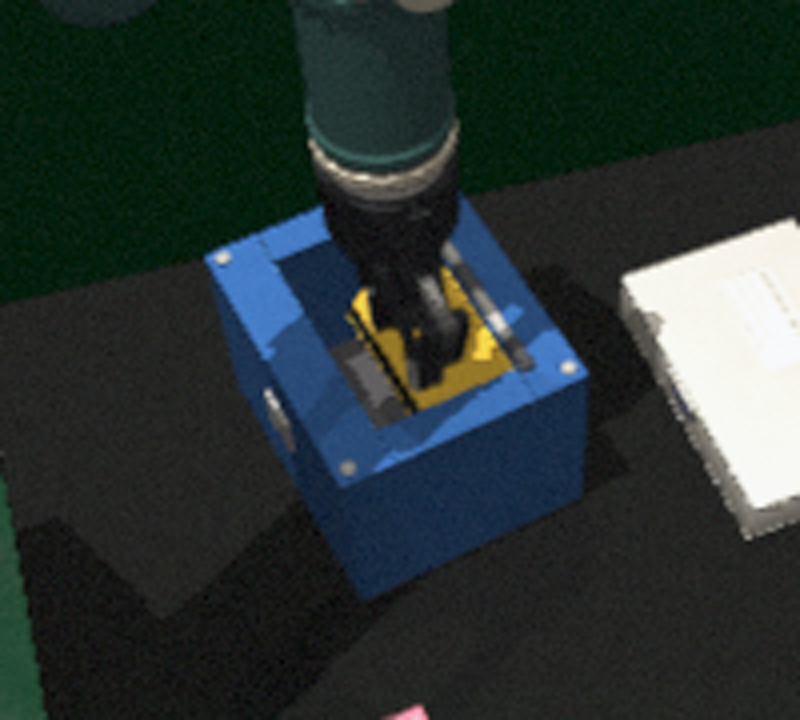

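```bash
python3 - <<'E'
from h import *
for u,v in [(380,450),(380,470),(380,495),(380,515),(380,525),(440,490),(380,420)]:
  print(u,v,world('w6',int(u/1.5),int(v/1.5)).round(3))
E
```

```text
380 450 [0.473 0.327 0.019]
380 470 [0.473 0.327 0.035]
380 495 [0.473 0.327 0.053]
380 515 [0.467 0.326 0.058]
380 525 [0.462 0.325 0.059]
440 490 [0.467 0.296 0.033]
380 420 [0.483 0.329 0.008]
```

The insert is in the box, standing on end against the front inner wall. Its top is at z≈0.058 (floor 0.008 + 50 mm) and it is clear of the flap's swing. Withdrawing.

```bash
python3 -m creep '[{"grip":4.5,"dp":[-0.8,0,0],"rotation":[0,0,0]},{"grip":4.5,"dp":[-1.8,0,0],"rotation":[0,0,0]},{"grip":4.5,"dp":[-3,0,0],"rotation":[0,0,0]},{"grip":4.5,"dp":[-4.2,0,0],"rotation":[0,0,0]},{"grip":4.5,"dp":[-5.5,0,0],"rotation":[0,0,0]}]'; python3 -m creep '[{"grip":4.5,"dp":[-3,0,0],"rotation":[0,0,0]},{"grip":4.5,"dp":[-6,0,0],"rotation":[0,0,0]},{"grip":4.5,"dp":[-9,0,0],"rotation":[0,0,0]},{"grip":4.5,"dp":[-12,0,0],"rotation":[0,0,0]},{"grip":4.5,"dp":[-12,0,0],"rotation":[0,0,0]}]';python3 -m creep '[{"grip":4.5,"dp":[0,0,0],"rotation":[0,0,0]},{"grip":4.5,"dp":[0,0,0],"rotation":[0,0,0]}]'; python3 - <<'E'
from h import *
grab('wrist','w7'); crop('w7',0,0,512,384,1.5,'w7b');grab('side','s7');crop('s7',0,0,512,384,1.5,'s7b')
print([world('w7',u,v).round(3) for u,v in [(250,170),(200,190),(310,190)]])
print(world('top0',327,179))
grab('top','t7'); print(world('t7',327,179)); print(bot.read_state()['joint_vel'])
E
```

```text
time: 8.18
tool_pos: [0.5411, 0.3403, 0.1627]
tcp_rot: [2.111, 0.224, -2.108]
wrist_force: [-0.4, 0.1, 0.9]
width: 0.529
time: 8.6
tool_pos: [0.5449, 0.3423, 0.2917]
tcp_rot: [2.128, 0.231, -2.097]
wrist_force: [1.3, 0.3, 1.0]
width: 0.526
time: 8.77
tool_pos: [0.5412, 0.3403, 0.2827]
tcp_rot: [2.112, 0.225, -2.108]
wrist_force: [-0.4, 0.1, -0.1]
width: 0.528
[array([0.558, 0.348, 0.138]), array([0.532, 0.386, 0.137]), array([0.551, 0.294, 0.137])]
[ 0.60369304 -0.02612903  0.01232686]
[ 0.60373217 -0.0261889   0.01201343]
[ 0.0002017   0.00354164  0.00169293  0.00029074  0.00186892 -0.00053771]
```

View pics/w7b.png

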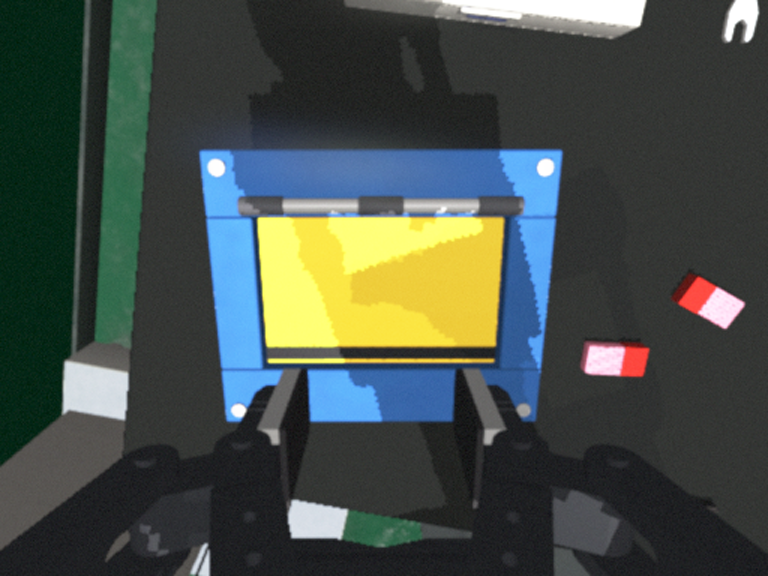

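View pics/s7b.png

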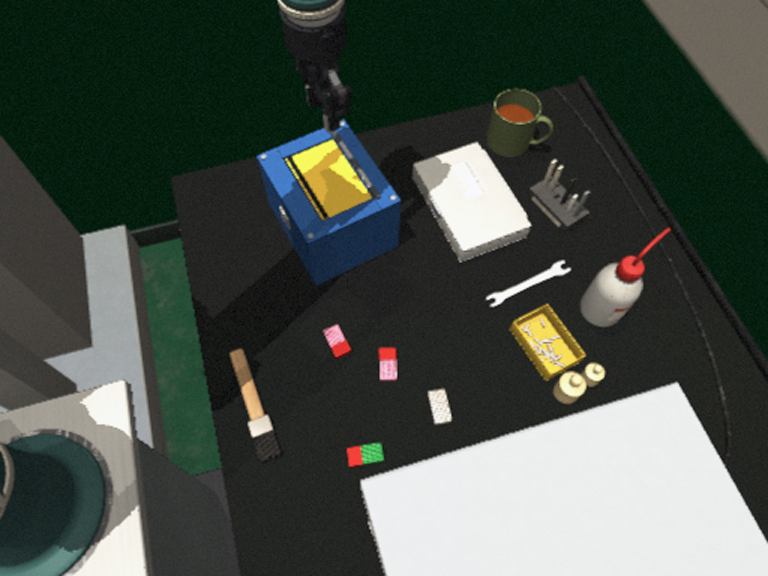

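The flap is shut and level at z≈0.137, and nothing is stuck in the slot. The good insert at (440,406) and the three look-alikes have not moved. The gripper is empty and clear of the box.

```bash
python3 -c "
from workcell import bot
print(bot.finish_job())"
```

```text
the job is handed in; nothing more can be done
None
```

The worn insert is in the scrap box, the flap has sprung shut, and I've handed the job in at about 9 s on the robot's clock.

I gripped the insert near its painted end, pushed the flap down to roughly 1 rad and let go. I then held the flap open for about half a second and withdrew straight up.

- **Insert:** seen through the open slot, it stands on end on the box floor against the front wall, clear of the flap's swing.
- **Flap:** after withdrawal it measures level at z = 0.137–0.138 m, which means shut.
- **Other parts:** the good insert measures within 0.5 mm of where it started, and the three look-alikes appear unmoved in the side view.
- **Gripper and forces:** the gripper is empty and about 13 cm above the box. The highest wrist force component I read was about 10 N.

No check failed. The top and wrist cameras differed by about 2 mm on the box position, which is within the stated calibration.

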